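# Clamp the iron flinders bar block in the rack vise

## Task

Two blue rack vises stand open on the compass bench, one with a dark iron flinders bar block standing loose in its jaws and the other with a chrome bearing ring. Crank the red handle of the vise with the iron block counterclockwise (seen from above) until its sliding jaw clamps the block firmly against the fixed jaw, then let go of the handle. Do not crank the vise with the bearing ring.

Things in the scene. Friction and masses are not known exactly. Their poses are not given: they have to be found in the camera images.
- block_vise: Blue vise fixed to the bench, holding the iron block. Origin: centre of its underside, on the bench; x runs from crank to fixed jaw, z up. Base 250 x 90 x 12 mm; jaws 60 mm high; fixed jaw's face at x = 95. Upright crank shaft at x = -75, y = 0; 55 mm from it stands a red knob that spins on its pin, 22 mm thick, 80 to 130 mm above the bench, over a flat crank arm. The other vise is just like it.
- block_vise_crank (a joint): Its crank angle q in rad, 0 (open) to 3.2, growing counterclockwise seen from above. Knob at vise x = -75 - 55 sin q, y = 55 cos q mm; moving jaw's face at x = 29 + 12 q mm. Turning takes about 5 N at the knob. Near q = 2.5 the block is caught against the fixed jaw and the crank stops hard; 5 to 15 N more at the knob clamps it firmly. It stays where it is left.
- iron_block: Dark iron block 36 x 64 x 45 mm (x, y, z), about 0.8 kg, standing loose on the vise's base plate between the jaws, its 36 mm side across the gap. Origin at the centre of its underside. Clamped, it lies at vise x = 77 mm.
- ring_vise_crank (a joint): Crank angle (rad) of the other blue vise, 280 to 480 mm to the left or right, in which the chrome bearing ring (44 mm across, 16 mm high) lies. It starts between 0 and 0.5 and is to be left alone.

How it is judged (in metres and radians):
At the end, for the whole second after the job is handed in: The iron block is squared up (within 7 degrees) and within 4 mm of its seat against the fixed jaw, the crank is past 2.35 rad, the block is held tight in the vise (contact force over 20 N in all, its own weight of about 8 N included), and all is at rest (contact force between iron_block and block_vise above 20 N and value of joint block_vise_crank above 2.35 rad and x of iron_block in the frame of block_vise above 0.073 m and angle between the x axis of iron_block and the x axis of block_vise, either way round below 0.12 rad and linear speed of iron_block below 0.02 m/s); the robot touches nothing.
It fails at once if the vise with the bearing ring is cranked (past 0.75 rad) (value of joint ring_vise_crank above 0.75 rad).
It also fails if it takes over 35 s, if anything falls off the work surface, if the arm or the gripper's body presses on something with over 40 N, if the wrist force passes 120 N, or if a joint passes its speed limit or range.

## Robot

A 6-joint arm with a two-finger parallel gripper is mounted at the origin on the work surface. World frame = base frame: x ahead of the robot, y to its left, z up, the work surface at z = 0. Lengths are in mm, angles in rad, forces in N, time in s.
With the tool pointing down it reaches from about 350 to 775 mm from the base axis. Payload 7.3 kg.
Tool frame: the origin (TCP) lies on the mounting face of the last link; the fingertips stand 178 mm ahead of it and the grasp point (between the pads) lies 159 mm ahead of it; z points along the fingers, y is the line along which they close (so a half turn about z gives the same grasp; the last joint's range is limited). The gripper opens to 92 mm and grips with 3 to 60 N. Pads are 19 mm wide; open, the fingers measure 130 mm over their backs; the gripper's body (75 mm by 190 mm) begins 47 mm behind the grasp point.
Start: joints at [1.023, 0.342, 1.524, -0, 1.275, -0.146], TCP at [205.294, 483.2, 404.741] pointing down, gripper open.
Joint ranges: [-2.53, 2.53], [-0.77, 2.02], [0.04, 2.7], [-1, 4.14], [0.28, 2.66], [-3.11, 3.11]. Speed limits (rad/s): [2.57, 2.57, 3.14, 3.14, 3.14, 3.14].

## Interface

Orientations are given as [roll, pitch, yaw] about the fixed x, y, z axes, in that order (R = Rz(yaw) Ry(pitch) Rx(roll)).
In Python, from plant import bot gives the robot as it stands.
- The arm moves only by the tool shift_gripper, called by a JSON object that holds its "op" and its "data". Schema: {"type":"object","properties":{"increments":{"type":"array","items":{"type":"object","properties":{"jaw":{"type":"number"},"sx":{"type":"number"},"sy":{"type":"number"},"sz":{"type":"number"},"turn":{"type":"number"}},"additionalProperties":false,"required":["jaw"]},"minItems":1,"maxItems":5},"only":{"type":"string"},"quiet":{"type":"boolean"},"lines":{"type":"string"}},"required":["increments"],"additionalProperties":false}. increments is a list of rows, 1 to 5 of them, each an object with the fields jaw (the finger opening in mm), sx, sy, sz (the shift in shares of 0.75 m (1.0 is 0.75 m)), turn (a turn about the tool's z in fractions of the full range, 1 being pi rad); a field left out counts as zero (the opening has to be given); each row is the pose to reach, as a shift and turn from the pose commanded when the call began, along the tool's axes at that moment; what a row does not reach only later rows make up. A row lasts 1/8 s, in which the tool goes at most 62.5 mm and 0.188 rad, less where a joint would pass 70% of its speed; a pose out of reach is approached as far as the arm can. The fingers move at their own pace and stop on an object; the grip force is fixed at half the most. Time passes only in rows, so rows that do not move let the fingers close. The tool returns the time, the measured TCP pose, the force, the opening and the grip force at its end. only (a regular expression) keeps the lines of the reply that match it, lines (a string "A,B") keeps lines A to B, and quiet returns only ok. Shift and turn numbers lie between -1 and 1, and a call with a number outside is refused. Input that does not fit is refused with a message, and nothing moves.
- bot.get_obs(): the state, without advancing time (a new reading comes with each control period).
- bot.capture(name): name is "scene" or "top" or "wrist"; returns a dict with "color" (400x640x3 uint8, red, green, blue), "K" (3x3 intrinsics, pixels), "k1" (the pictures are not rectified: a ray, as slopes to the right and down, at radius r is drawn at 1 + k1 r^2 times it, then the intrinsics apply), "R" (3x3) and "t" (3): a world point X has camera coordinates R X + t. Camera axes: x right, y down, z forward; pixel columns grow to the right and rows downward; lengths in mm; the calibration is good to about 2 mm. A picture is of the moment at which its call begins. There is no depth.
- bot.close_job(): hands the job in; it is judged then, once.
The state is a dict: "time": time; "joint_positions": joint angles; "dq": joint speeds; "tau": joint torques, N m; "tool_pos": TCP position; "tcp_rot": TCP orientation; "contact_force": force on the tool from outside, world axes, zero at the start; "moment": the same for the moment, N m; "grip_width": finger opening in mm; "finger_force": force on a finger pad.
Only numpy, scipy, OpenCV 4.12 (cv2) and the standard library are available. Lean on these libraries where they do the work, as an engineer would, in place of code of your own. Each camera call takes 0.05 s, during which the arm holds its last target. There are 200 camera calls.

## Working session

There is one attempt and no reset: what is moved stays moved. The work goes in short steps, Python scripts to look and compute and a tool call to move; the robot and the scene stay as the last step left them, time stands still between calls to the robot, and variables do not carry over. Pictures are saved under pics/ and viewed, at most 10 in all, crops included, and the job is handed in when it is done.

```bash
ls; mkdir -p pics
```

Run:
```python
from plant import bot
import cv2
o=bot.get_obs(); print(o)
for n in("scene","top"):
    c=bot.capture(n); cv2.imwrite(f"pics/{n}0.png",c["color"][:,:,::-1]); print(n,c["K"],c["k1"],c["R"],c["t"])
```

```text
pics
plant.py
{'time': 0.0, 'joint_positions': array([ 1.02300885e+00,  3.42683311e-01,  1.52503817e+00,  4.07220850e-05,
        1.27539168e+00, -1.46006429e-01]), 'dq': array([ 5.84085854e-04,  2.47038212e-05,  3.05804619e-04,  1.25125903e-03,
       -6.81219189e-04,  4.87702699e-04]), 'tau': array([ 1.96549387e-03, -4.31246102e+01, -2.44228971e+01,  7.20012467e-02,
        5.57217922e-02, -9.72514545e-05]), 'tool_pos': array([205.20578866, 483.07496679, 404.05783125]), 'tcp_rot': array([-3.14009399e+00, -2.59741159e-04,  2.73979953e+00]), 'contact_force': array([-0.14690055,  0.17009059, -0.03542846]), 'moment': array([-0.00161989, -0.01386555,  0.04227057]), 'finger_force': 0.0, 'grip_width': 91.94945921212454}
scene [[461.01075442   0.         312.98868979]
 [  0.         461.01075442 193.90268993]
 [  0.           0.           1.        ]] -0.11125161963658704 [[ 0.2455145   0.96938634  0.0035701 ]
 [ 0.66755568 -0.16639772 -0.72572805]
 [-0.70291681  0.18056    -0.68797242]] [-133.22815428 -368.69543336 1372.94434496]
top [[472.61528065   0.         324.96793509]
 [  0.         472.61528065 202.11256143]
 [  0.           0.           1.        ]] 0.03305341512002856 [[-1.68370158e-01 -9.85723690e-01 -5.44926111e-04]
 [-9.63265121e-01  1.64651324e-01 -2.12156188e-01]
 [ 2.09217103e-01 -3.51958626e-02 -9.77235619e-01]] [ 78.19617289 611.50918992 876.73123175]
```

View pics/scene0.png

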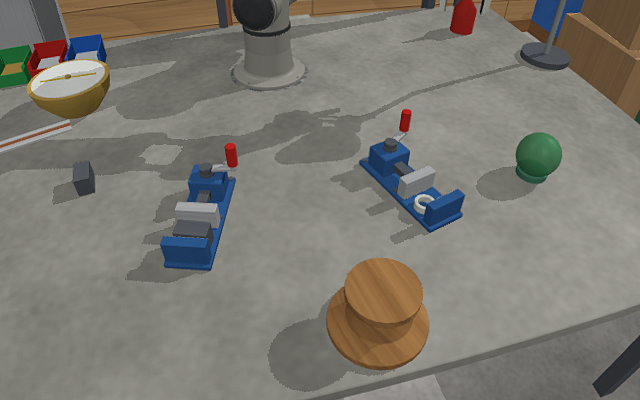

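View pics/top0.png

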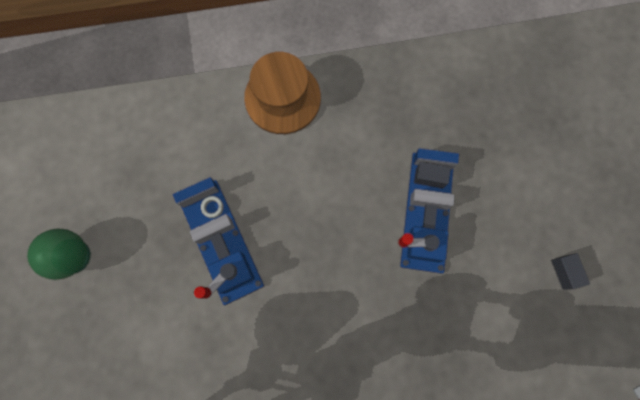

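Scene view: the block vise is at about (200,215), its knob at (231,155); the ring vise is at about (415,185). Top view: the block vise is at about (430,210), its knob at (406,240). Enlarging the block vise in both.

Run:
```python
import cv2,numpy as np
a=cv2.imread("pics/scene0.png")[135:280,150:250]; b=cv2.imread("pics/top0.png")[140:285,385:485]
cv2.imwrite("pics/crop0.png",cv2.resize(np.hstack([a,b]),None,fx=4,fy=4,interpolation=cv2.INTER_CUBIC))
```

```text
(no output)
```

View pics/crop0.png

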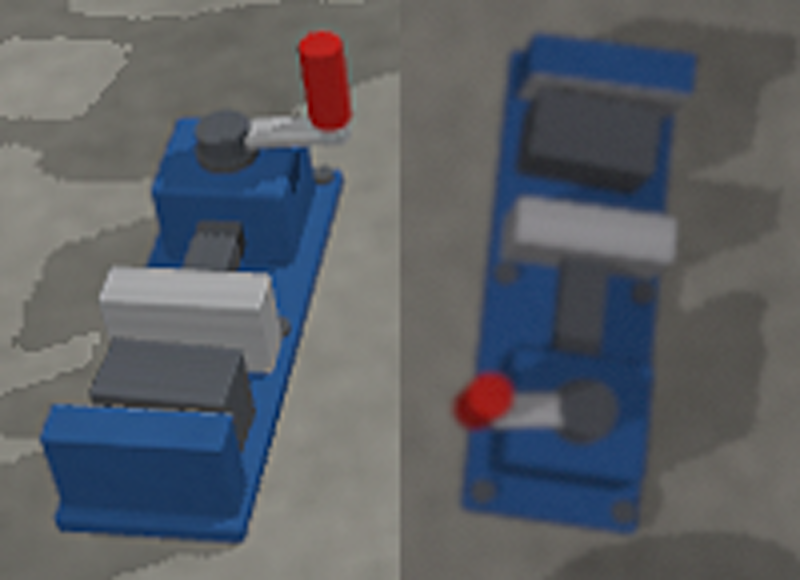

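Create h.py:
```python
import numpy as np,cv2
from plant import bot
def ray(c,p):
    d=np.array([c["k1"],0,0,0,0],float)
    u=cv2.undistortPoints(np.array([[p]],float),c["K"],d)[0,0]
    R=np.array(c["R"]);return -R.T@c["t"],R.T@np.array([u[0],u[1],1])
def plane(c,p,z):
    o,d=ray(c,p);return o+d*(z-o[2])/d[2]
def tri(*cp):
    A=np.zeros((3,3));b=np.zeros(3);R=[]
    for c,p in cp:
        o,d=ray(c,p);d/=np.linalg.norm(d);P=np.eye(3)-np.outer(d,d);A+=P;b+=P@o;R.append((o,P))
    X=np.linalg.solve(A,b);return X,[round(float(np.linalg.norm(P@(X-o))),1) for o,P in R]
```

Run:
```python
from h import *
np.set_printoptions(precision=1,suppress=True)
s=bot.capture("scene");t=bot.capture("top")
S=lambda x,y:((x+.5)/4-.5+150,(y+.5)/4-.5+135)
T=lambda x,y:((x-400+.5)/4-.5+385,(y+.5)/4-.5+140)
print("knob",tri((s,S(322,42)),(t,T(491,395))))
print("shaft",tri((s,S(221,120)),(t,T(590,410))))
for n,p in dict(nl=(463,512),nr=(636,531)).items(): print(n,plane(t,T(*p),12))
for n,p in dict(fr=(243,538),fl=(60,528),nr=(343,178)).items(): print("s",n,plane(s,S(*p),12 if n=="nr" else 0))
for p in ((533,36),(696,55),(525,82),(692,94)): print("jaw top",plane(t,T(*p),60))
for p in ((535,90),(664,98),(522,165),(640,185)): print("block top",plane(t,T(*p),57))
```

```text
knob (array([ 510.4, -159.8,  129.4]), [0.5, 0.5])
shaft (array([ 500.2, -214.8,   82.9]), [0.2, 0.2])
nl [ 466.3 -156.8   12. ]
nr [ 442.2 -241.6   12. ]
s fr [ 700.6 -234.1    0. ]
s fl [ 675. -317.    0.]
s nr [ 477.8 -157.9   12. ]
jaw top [ 695.8 -233.    60. ]
jaw top [ 671.6 -312.8   60. ]
jaw top [ 672.4 -223.9   60. ]
jaw top [ 651.7 -306.1   60. ]
block top [ 668.1 -228.8   57. ]
block top [ 652.8 -292.6   57. ]
block top [ 630.4 -214.    57. ]
block top [ 610.1 -270.5   57. ]
```

Add to h.py:
```python
from scipy.spatial.transform import Rotation as Ro
def rel(*P):
    o=bot.get_obs();R=Ro.from_euler("xyz",o["tcp_rot"]).as_matrix()
    print("t",o["time"],"tcp",np.round(o["tool_pos"],1),np.round(o["tcp_rot"],3),"F",np.round(o["contact_force"],1),"q",np.round(o["joint_positions"],2))
    for p in P: print(np.round(R.T@(np.array(p,float)-o["tool_pos"]),1))
```

```bash
python3 -c "
from h import *
rel([510.4,-159.8,350])"
```

```text
t 0.2 tcp [205.3 483.1 404.3] [-3.141 -0.     2.74 ] F [-0.5 -0.2  0. ] q [ 1.02  0.34  1.52  0.    1.28 -0.15]
[-532.3 -472.4   54.7]
```

Careful with the scale: shifts go in shares of 0.75 m and turns go in shares of pi rad. That gives: -225 mm is -0.3, -200 mm is -0.2667, 0.9 rad is 0.2865.

{"op": "shift_gripper", "data": {"increments": [{"jaw":92,"sx":-0.06,"sy":-0.0533,"turn":0.0573},{"jaw":92,"sx":-0.12,"sy":-0.1067,"turn":0.1146},{"jaw":92,"sx":-0.18,"sy":-0.16,"turn":0.1719},{"jaw":92,"sx":-0.24,"sy":-0.2133,"turn":0.2292},{"jaw":92,"sx":-0.3,"sy":-0.2667,"turn":0.2865}]}}

```text
time: 0.82
tool_pos: [334.5, 209.4, 404.8]
tcp_rot: [3.141, -0.0, 1.834]
contact_force: [1.0, 0.4, 0.2]
grip_width: 91.5
finger_force: 0.0
```

```bash
python3 -c "
from h import *
rel([510.4,-159.8,350])"
```

```text
t 0.825 tcp [334.5 209.4 404.8] [ 3.141 -0.     1.834] F [1.  0.4 0.2] q [0.36 0.1  1.84 0.   1.2  0.1 ]
[-402.3   73.6   54.9]
```

Converted, -285 mm is -0.38, -230 mm is -0.3067, 0.9 rad is 0.2865.

{"op": "shift_gripper", "data": {"increments": [{"jaw":92,"sx":-0.0773,"sy":0.0133,"sz":0.0133,"turn":0.0573},{"jaw":92,"sx":-0.1533,"sy":0.0267,"sz":0.0267,"turn":0.1146},{"jaw":92,"sx":-0.2293,"sy":0.0413,"sz":0.04,"turn":0.1719},{"jaw":92,"sx":-0.3067,"sy":0.056,"sz":0.0533,"turn":0.2292},{"jaw":92,"sx":-0.38,"sy":0.0693,"sz":0.0667,"turn":0.2865}]}}

```text
time: 1.45
tool_pos: [460.6, -51.8, 354.4]
tcp_rot: [3.141, -0.0, 0.933]
contact_force: [1.1, -0.2, -0.4]
grip_width: 91.7
finger_force: 0.0
```

```bash
python3 -c "
from h import *
rel([510.4,-159.8,350])"
```

```text
t 1.45 tcp [460.6 -51.8 354.4] [ 3.141 -0.     0.933] F [ 1.1 -0.2 -0.4] q [-0.28  0.28  1.76  0.    1.1   0.36]
[-57.1 104.3   4.4]
```

Converted, 104 mm is 0.1387, -57 mm is -0.076, 0.3 rad is 0.0955.

{"op": "shift_gripper", "data": {"increments": [{"jaw":92,"sx":-0.0387,"sy":0.0707,"sz":0.0027,"turn":0.0477},{"jaw":92,"sx":-0.076,"sy":0.1387,"sz":0.0053,"turn":0.0955},{"jaw":92,"sx":-0.076,"sy":0.1387,"sz":0.0053,"turn":0.0955},{"jaw":92,"sx":-0.076,"sy":0.1387,"sz":0.0053,"turn":0.0955}]}}

```text
time: 1.95
tool_pos: [510.0, -156.8, 350.2]
tcp_rot: [-3.14, 0.0, 0.64]
contact_force: [-1.6, 0.4, -0.2]
grip_width: 91.8
finger_force: 0.0
```

Run:
```python
from h import *
rel([510.4,-159.8,271])
c=bot.capture("wrist");cv2.imwrite("pics/w0.png",c["color"][:,:,::-1])
X=c["R"]@np.array([510.4,-159.8,130])+c["t"]
print(cv2.projectPoints(np.array([[510.4,-159.8,130.]]),cv2.Rodrigues(np.array(c["R"]))[0],np.array(c["t"]),c["K"],np.array([c["k1"],0,0,0]))[0])
```

```text
t 1.95 tcp [ 510.  -156.8  350.2] [-3.14  0.    0.64] F [-1.6  0.4 -0.2] q [-0.44  0.41  1.58  0.    1.15  0.49]
[-1.4  2.8 79.2]
[[[329.8627268  232.43491496]]]
```

View pics/w0.png

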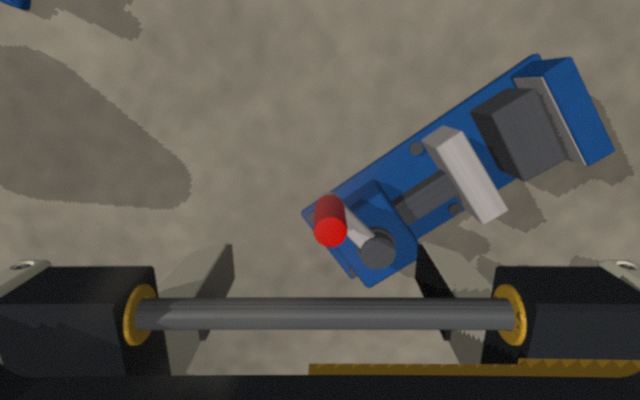

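The wrist view shows the knob top at (330,231), within 1.5 px of the prediction, so the position is confirmed. The shaft is at (378,248) and the fingers are clear on both sides. Descending and gripping.

Converted, 79 mm is 0.1053, 40 mm is 0.0533.

{"op": "shift_gripper", "data": {"increments": [{"jaw":92,"sx":-0.0019,"sy":0.0037,"sz":0.0533},{"jaw":92,"sx":-0.0019,"sy":0.0037,"sz":0.1053},{"jaw":92,"sx":-0.0019,"sy":0.0037,"sz":0.1053}]}}

```text
time: 2.38
tool_pos: [509.8, -158.5, 269.9]
tcp_rot: [-3.136, 0.003, 0.642]
contact_force: [-0.0, 1.0, 0.5]
grip_width: 91.7
finger_force: 0.0
```

{"op": "shift_gripper", "data": {"increments": [{"jaw":15},{"jaw":15},{"jaw":15},{"jaw":15},{"jaw":15}]}}

```text
time: 3.0
tool_pos: [511.0, -160.3, 271.9]
tcp_rot: [3.141, -0.0, 0.64]
contact_force: [-0.3, -0.0, -0.5]
grip_width: 46.2
finger_force: 0.0
```

Run:
```python
from h import *
rel()
```

```text
t 3.0 tcp [ 511.  -160.3  271.9] [ 3.141 -0.     0.64 ] F [-0.3 -0.  -0.5] q [-0.45  0.5   1.67  0.    0.97  0.48]
```

{"op": "shift_gripper", "data": {"increments": [{"jaw":15},{"jaw":15},{"jaw":15},{"jaw":15},{"jaw":15}]}}

```text
time: 3.62
tool_pos: [510.9, -160.2, 271.6]
tcp_rot: [-3.141, 0.0, 0.64]
contact_force: [-0.9, 1.4, -0.1]
grip_width: 21.3
finger_force: 30.0
```

Run:
```python
from h import *
rel()
# arc waypoints, relative to commanded pose, tool axes (yaw .64)
c=np.array([500.2,-214.8]);r=55;k=np.array([511.,-160.3]);a0=np.arctan2(*(k-c)[::-1]);print("a0",a0,np.linalg.norm(k-c))
p0=c+r*np.array([np.cos(a0),np.sin(a0)]);y=.64
for a in np.arange(0,2.8,.2):
    d=c+r*np.array([np.cos(a0+a),np.sin(a0+a)])-p0
    print(round(a,1),np.round([d[0]*np.cos(y)+d[1]*np.sin(y),d[0]*np.sin(y)-d[1]*np.cos(y)],1))
```

```text
t 3.625 tcp [ 510.9 -160.2  271.6] [-3.141  0.     0.64 ] F [-0.9  1.4 -0.1] q [-0.45  0.5   1.67  0.    0.97  0.48]
a0 1.3751656786317352 55.559787616584714
0.0 [0. 0.]
0.2 [-8.1 -7.4]
0.4 [-17.6 -13. ]
0.6 [-28.  -16.6]
0.8 [-38.8 -18.1]
1.0 [-49.8 -17.4]
1.2 [-60.4 -14.5]
1.4 [-70.2  -9.6]
1.6 [-78.9  -2.8]
1.8 [-86.    5.5]
2.0 [-91.3  15.1]
2.2 [-94.6  25.6]
2.4 [-95.8  36.5]
2.6 [-94.8  47.5]
```

Knob gripped. Cranking.

Converted, -28 mm is -0.0373, -17.6 mm is -0.0235.

{"op": "shift_gripper", "data": {"increments": [{"jaw":15,"sx":-0.0051,"sy":-0.0051},{"jaw":15,"sx":-0.0108,"sy":-0.0099},{"jaw":15,"sx":-0.0235,"sy":-0.0173},{"jaw":15,"sx":-0.0373,"sy":-0.0221},{"jaw":15,"sx":-0.0373,"sy":-0.0221}]}}

```text
time: 4.25
tool_pos: [478.0, -164.6, 271.7]
tcp_rot: [3.14, 0.001, 0.64]
contact_force: [1.6, -6.0, -5.1]
grip_width: 21.3
finger_force: 30.0
```

Run:
```python
from h import *
rel()
```

```text
t 4.25 tcp [ 478.  -164.6  271.7] [3.14e+00 1.00e-03 6.40e-01] F [ 1.6 -6.  -5.1] q [-0.48  0.46  1.76 -0.    0.93  0.45]
```

{"op": "shift_gripper", "data": {"increments": [{"jaw":15,"sx":-0.0144,"sy":-0.002},{"jaw":15,"sx":-0.0291,"sy":-0.0011},{"jaw":15,"sx":-0.0432,"sy":0.0028},{"jaw":15,"sx":-0.0563,"sy":0.0093},{"jaw":15,"sx":-0.0679,"sy":0.0184}]}}

```text
time: 4.88
tool_pos: [446.9, -205.3, 271.8]
tcp_rot: [3.138, -0.004, 0.639]
contact_force: [15.0, 3.1, -10.3]
grip_width: 21.1
finger_force: 30.0
```

Run:
```python
from h import *
rel()
```

```text
t 4.875 tcp [ 446.9 -205.3  271.8] [ 3.138 -0.004  0.639] F [ 15.    3.1 -10.3] q [-0.59  0.44  1.8   0.    0.91  0.34]
```

Converted, 28.6 mm is 0.0381, 18.2 mm is 0.0243.

{"op": "shift_gripper", "data": {"increments": [{"jaw":15,"sx":-0.0087,"sy":0.0115},{"jaw":15,"sx":-0.0156,"sy":0.0243},{"jaw":15,"sx":-0.0196,"sy":0.0381},{"jaw":15,"sx":-0.0196,"sy":0.0381}]}}

```text
time: 5.38
tool_pos: [451.5, -236.6, 271.7]
tcp_rot: [-3.141, -0.002, 0.639]
contact_force: [6.4, 2.4, -2.1]
grip_width: 21.5
finger_force: 30.0
```

Run:
```python
from h import *
rel()
```

```text
t 5.375 tcp [ 451.5 -236.6  271.7] [-3.141e+00 -2.000e-03  6.390e-01] F [ 6.4  2.4 -2.1] q [-0.63  0.46  1.74  0.    0.93  0.3 ]
```

Converted, 10.5 mm is 0.014, -1.2 mm is -0.0016.

{"op": "shift_gripper", "data": {"increments": [{"jaw":15,"sx":-0.0008,"sy":0.0053},{"jaw":15,"sx":-0.0013,"sy":0.0107},{"jaw":15,"sx":-0.0016,"sy":0.014},{"jaw":15,"sx":-0.0016,"sy":0.014}]}}

```text
time: 5.88
tool_pos: [456.0, -244.7, 271.6]
tcp_rot: [-3.138, -0.001, 0.64]
contact_force: [3.1, 6.8, 0.8]
grip_width: 21.4
finger_force: 30.0
```

Run:
```python
from h import *
rel()
```

```text
t 5.875 tcp [ 456.  -244.7  271.6] [-3.138e+00 -1.000e-03  6.400e-01] F [3.1 6.8 0.8] q [-0.64  0.48  1.72  0.    0.95  0.29]
```

Converted, 5 mm is 0.0067, 3 mm is 0.004.

{"op": "shift_gripper", "data": {"increments": [{"jaw":15,"sx":0.0003,"sy":0.004},{"jaw":15,"sx":0.0005,"sy":0.0067},{"jaw":15,"sx":0.0005,"sy":0.0067}]}}

```text
time: 6.25
tool_pos: [459.0, -248.5, 271.6]
tcp_rot: [-3.137, 0.0, 0.64]
contact_force: [0.1, 6.2, 3.5]
grip_width: 21.5
finger_force: 30.0
```

Run:
```python
from h import *
rel()
```

```text
t 6.25 tcp [ 459.  -248.5  271.6] [-3.137  0.     0.64 ] F [0.1 6.2 3.5] q [-0.64  0.48  1.71  0.    0.95  0.29]
```

Converted, 3 mm is 0.004, 1.5 mm is 0.002.

{"op": "shift_gripper", "data": {"increments": [{"jaw":15,"sx":0.0004,"sy":0.002},{"jaw":15,"sx":0.0008,"sy":0.004},{"jaw":15,"sx":0.0008,"sy":0.004}]}}

```text
time: 6.62
tool_pos: [461.0, -250.7, 271.6]
tcp_rot: [-3.137, 0.001, 0.64]
contact_force: [-1.6, 4.7, 3.6]
grip_width: 21.2
finger_force: 30.0
```

Run:
```python
from h import *
rel()
c=bot.capture("scene");d=bot.capture("top")
a=c["color"][135:280,150:250,::-1];b=d["color"][140:285,385:485,::-1]
cv2.imwrite("pics/c1.png",cv2.resize(np.hstack([a,b]),None,fx=4,fy=4,interpolation=cv2.INTER_CUBIC))
```

```text
t 6.625 tcp [ 461.  -250.7  271.6] [-3.137e+00  1.000e-03  6.400e-01] F [-1.6  4.7  3.6] q [-0.64  0.49  1.7   0.    0.96  0.29]
```

View pics/c1.png

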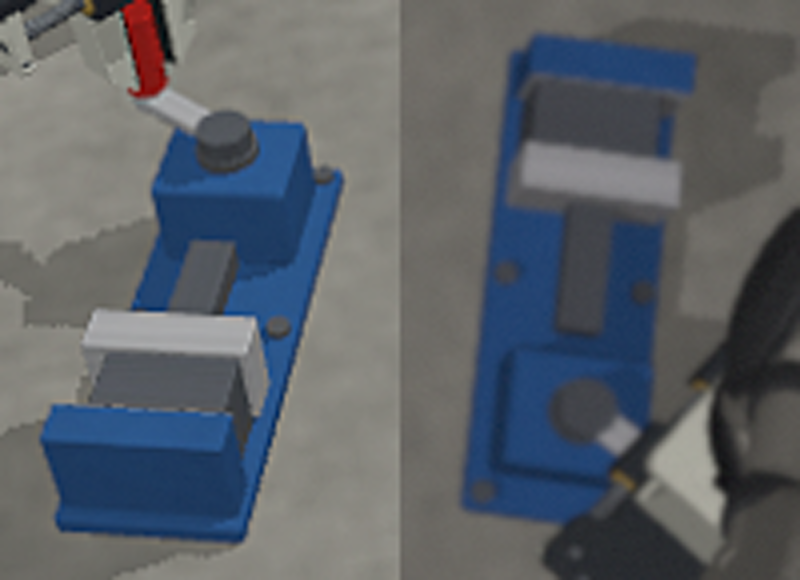

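The jaw has closed onto the block (top crop: jaw edge at about (600,150), block between it and the fixed jaw), and the knob is still gripped. Force is still at cranking level, so I'll keep going in small steps.

{"op": "shift_gripper", "data": {"increments": [{"jaw":15,"sx":0.0007,"sy":0.002},{"jaw":15,"sx":0.0012,"sy":0.004},{"jaw":15,"sx":0.0012,"sy":0.004}]}}

```text
time: 7.1
tool_pos: [462.2, -251.7, 271.4]
tcp_rot: [-3.132, 0.003, 0.64]
contact_force: [-9.6, 9.3, 10.1]
grip_width: 21.2
finger_force: 30.0
```

Run:
```python
from h import *
rel()
```

```text
t 7.1 tcp [ 462.2 -251.7  271.4] [-3.132e+00  3.000e-03  6.400e-01] F [-9.6  9.3 10.1] q [-0.64  0.49  1.69  0.    0.96  0.29]
```

Converted, 1 mm is 0.0013, 0.1 mm is 0.0001.

{"op": "shift_gripper", "data": {"increments": [{"jaw":15,"sx":0.0001,"sy":0.0013},{"jaw":15,"sx":0.0001,"sy":0.0013}]}}

```text
time: 7.35
tool_pos: [462.5, -252.0, 271.3]
tcp_rot: [-3.13, 0.003, 0.64]
contact_force: [-11.1, 10.8, 12.3]
grip_width: 21.2
finger_force: 30.0
```

Run:
```python
from h import *
rel()
```

```text
t 7.35 tcp [ 462.5 -252.   271.3] [-3.13e+00  3.00e-03  6.40e-01] F [-11.1  10.8  12.3] q [-0.64  0.49  1.69  0.    0.97  0.29]
```

Converted, 1.2 mm is 0.0016, 0.2 mm is 0.0003.

{"op": "shift_gripper", "data": {"increments": [{"jaw":15,"sx":0.0003,"sy":0.0016},{"jaw":15,"sx":0.0003,"sy":0.0016},{"jaw":15,"sx":0.0003,"sy":0.0016}]}}

```text
time: 7.72
tool_pos: [463.0, -252.4, 271.3]
tcp_rot: [-3.128, 0.004, 0.64]
contact_force: [-13.5, 13.0, 14.2]
grip_width: 21.6
finger_force: 30.0
```

Run:
```python
from h import *
rel()
```

```text
t 7.725 tcp [ 463.  -252.4  271.3] [-3.128  0.004  0.64 ] F [-13.5  13.   14.2] q [-0.64  0.5   1.69  0.    0.97  0.29]
```

{"op": "shift_gripper", "data": {"increments": [{"jaw":70},{"jaw":70},{"jaw":70},{"jaw":70},{"jaw":70}]}}

```text
time: 8.35
tool_pos: [466.2, -255.3, 271.7]
tcp_rot: [-3.142, 0.0, 0.64]
contact_force: [-1.1, 0.8, -0.3]
grip_width: 66.8
finger_force: 0.0
```

{"op": "shift_gripper", "data": {"increments": [{"jaw":70,"sz":-0.0267},{"jaw":70,"sz":-0.08},{"jaw":70,"sz":-0.1467},{"jaw":70,"sz":-0.1467}]}}

```text
time: 8.85
tool_pos: [466.8, -255.7, 385.7]
tcp_rot: [3.134, -0.002, 0.64]
contact_force: [0.4, -1.0, 0.0]
grip_width: 70.2
finger_force: 0.0
```

{"op": "shift_gripper", "data": {"increments": [{"jaw":70,"sx":-0.0267,"sy":0.0533},{"jaw":70,"sx":-0.0533,"sy":0.1067},{"jaw":70,"sx":-0.08,"sy":0.16},{"jaw":70,"sx":-0.08,"sy":0.16}]}}

```text
time: 9.35
tool_pos: [489.3, -389.9, 379.6]
tcp_rot: [-3.14, 0.001, 0.637]
contact_force: [0.3, 0.1, -0.1]
grip_width: 70.1
finger_force: 0.0
```

Run:
```python
from h import *
rel()
c=bot.capture("scene");d=bot.capture("top")
a=c["color"][135:280,150:250,::-1];b=d["color"][140:285,385:485,::-1]
cv2.imwrite("pics/c2.png",cv2.resize(np.hstack([a,b]),None,fx=4,fy=4,interpolation=cv2.INTER_CUBIC))
```

```text
t 9.35 tcp [ 489.3 -389.9  379.6] [-3.14e+00  1.00e-03  6.37e-01] F [ 0.3  0.1 -0.1] q [-0.8   0.55  1.26 -0.    1.33  0.14]
```

View pics/c2.png

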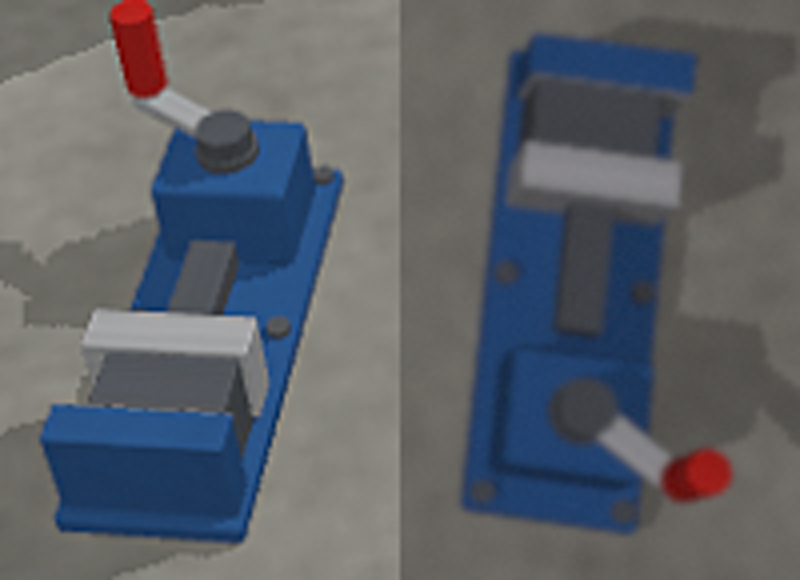

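The block is clamped square between the jaws, the knob is free at top-crop (707,472), and the arm is clear. Letting it settle, then handing in.

{"op": "shift_gripper", "data": {"increments": [{"jaw":70},{"jaw":70},{"jaw":70}]}}

```text
time: 9.82
tool_pos: [489.8, -386.7, 382.0]
tcp_rot: [3.141, -0.0, 0.641]
contact_force: [0.0, 0.2, -0.8]
grip_width: 70.6
finger_force: 0.0
```

```bash
python3 -c "
from plant import bot
print(bot.close_job())"
```

```text
the job is handed in; nothing more can be done
None
```

The iron block's vise was cranked counterclockwise to its hard stop and tightened to about 19 N at the knob, the handle was let go with the arm clear, the ring vise was not touched, and the job was handed in at about 9.8 s; no verdict came back, so the clamp force on the block itself is unconfirmed.

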